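# Close the jewellery drilling jig over its hidden pin

## Robot

A 7-joint arm with a two-finger parallel gripper is mounted at the origin on the work surface. World frame = base frame: x ahead of the robot, y to its left, z up, the work surface at z = 0. Lengths are in m, angles in rad, forces in N, time in s.
With the tool pointing down it reaches from about 0.425 to 1.025 m from the base axis. Payload 9.4 kg.
Tool frame: the origin (TCP) lies on the front face of the gripper's body, between the roots of the fingers; the fingertips stand 84 mm ahead of it and the grasp point (between the pads) lies 65 mm ahead of it; z points along the fingers, y is the direction in which the jaws open and shut (so a half turn about z gives the same grasp; the last joint's range is limited). The gripper opens to 93 mm and grips with 3 to 60 N. Pads are 15 mm wide; open, the fingers measure 128 mm over their backs; the gripper's body (75 mm by 188 mm) begins 65 mm behind the grasp point.
Start: joints at [-1.406, 0.599, -0.003, 1.599, 0.002, 0.943, -0.08], TCP at [0.174, 0.704, 0.303] pointing down, gripper open.
Joint ranges: [-2.57, 2.57], [-0.35, 1.97], [-1.29, 1.29], [0.11, 2.56], [-1.05, 4.19], [0.11, 1.86], [-2.63, 2.63]. Speed limits (rad/s): [2.22, 2.22, 3.01, 3.01, 3.14, 3.14, 3.14].

## Interface

Orientations are given as a rotation vector (axis times angle).
In Python, from workcell import env gives the robot as it stands. The module is installed in compiled form; this text tells all that it offers.
- The arm moves only by the tool servo_tool, never from a script. Its argument "commands" is a list of rows, each an object with "xyz": the shift along the tool's x, y, z in m, a list of three; "rot": the turn, a rotation vector about the tool's x, y, z in rad, a list of three. A call has 1 to 10 rows; each row is the pose to reach, as a shift and turn from the pose measured when the call began, along the tool's axes at that moment; what a row does not reach only later rows make up. A row lasts 1/10 s, in which the tool goes at most 50 mm and 8.59 degrees, less where a joint would pass 70% of its speed; a pose out of reach is approached as far as the arm can. A call with a gripper value outside its range is refused whole. "gripper" is the opening in per cent of the stroke, from 0 (shut) to 100 (fully open), set as the call begins (left out, the last holds). The fingers move at their own pace and stop on an object; the grip force is fixed at half the most. Time passes only in rows, so rows that repeat a pose let the fingers close. It gives the time, the measured TCP pose, the force and the opening at its end, in the units of the state.
- env.read_state(): the state, without advancing time (a new reading comes with each control period).
- env.get_image(name): name is "scene" or "top" or "wrist"; returns (picture, depth): 480x640x3 uint8, red, green, blue; 480x640 float32, m along the optical axis (not along the pixel's ray), 0 where there is no reading.
- env.camera_model(name): a dict with "K" (3x3 intrinsics, pixels), "world_to_cam" (4x4, takes a point from world to camera coordinates); the wrist camera has in their place "hand_eye" (4x4, takes a point from camera to tool coordinates, whose origin is the TCP and whose axes are the flange's). Camera axes: x right, y up, looking along -z (the intrinsics and any distortion apply to the point x, -y, -z); pixel columns grow to the right and rows downward; lengths in m; the calibration is good to about 2 mm. A picture is of the moment at which its call begins: read the wrist's pose just before it. camera_model takes no time and is no camera call.
- env.finish_job(): hands the job in, once; it reports no verdict.
The state is a dict: "time_s": time; "joint_pos": joint angles; "joint_velocities": joint speeds; "joint_efforts": joint torques, N m; "position": TCP position; "tool_rot": TCP orientation; "contact_force": force on the tool from outside, world axes, zero at the start; "torque": the same for the moment, N m; "grip_width": finger opening in m.
Only numpy, scipy, OpenCV 4.12 (cv2) and the standard library are available. Lean on these libraries where they do the work, as an engineer would, in place of code of your own. Each camera call takes 0.05 s, during which the arm holds its last target.

## Task

First swing the jig's toggle clamp back over centre so that it stays open, clear of the coin blank. Then take the jig cover by its blue handle, put it between the rails and slide it along over the hidden locating pin until it drops on, and press it fully down on the deck. Finish while still holding the handle and pressing the cover down firmly (about 15 newtons, not just its own weight); the blank stays in its nest and the other things on the bench stay where they are.

Things in the scene. Friction and masses are not known exactly. Their poses are not given: they have to be found in the camera images.
- fixture: drilling jig, fixed: dark steel base 110 (x) x 185 (y, -75 to +110) x 20 mm; deck 20 mm above the origin. Origin: underside, below the middle of a channel along its y; z up. Rails y -50..+50 mm, inner faces x = +-31 mm, upright to 33 mm over the origin, flaring at 45 degrees to 39: they guide a 60 mm plate. Coin nest at y +24. Red clamp bracket y +72..+98, x +-18, to 76 mm high
- channel (a point): middle of the channel floor (deck), 20 mm above the jig's origin. A fixed brass pin, 10 mm in diameter, tapering to 6 mm at the tip, stands 8 mm proud of the deck on the channel's centre line, anywhere from jig y = -8 to +8 mm: it differs each run and is not reported. The cover hides it; a camera can see it before, with the clamp open
- clamp_arm (a joint): toggle clamp angle (rad): 0 = shut, arm level along the jig's -y over the channel, rubber foot over the blank; grows as it swings up (1.57 upright) and over centre to the jig's +y side, stop at 2.4. No latch or spring: the 150 g arm falls to the side it leans to, so released past about 1.8 it stays open. Lifting the bar takes about 1 N
- clamp_hinge (a point): the clamp's hinge axis, which runs along the jig's x axis: 85 mm towards +y and 65 mm above the jig's origin
- clamp_bar (a point): grip point on the clamp's red round cross bar (12 mm diameter, 88 mm long, parallel to jig x, 100 mm from the hinge axis): on the bar's axis, 24 mm to jig -x of the 14 mm wide arm, which meets the bar at its middle. Clamp shut: 65 mm above the bench, at jig x = -24, y = -15 mm. It moves on an arc with the arm; the bar may turn in the fingers
- cover: jig cover, loose: aluminium plate 60 (x) x 90 (y) x 12 mm with a blue handle; 350 g give or take a fifth. Origin: centre of the underside, z up. Socket 13 mm square, 12 mm deep, open only below, at the underside's centre, below the handle. Either way round fits. On the pin's tip its origin is 28 mm above the jig's origin; fully down, 20 mm
- cover_handle (a point): centre of the cover's handle, 34 mm above the plate's underside: 40 mm long (cover x), 16 mm thick (cover y, the way to grip it), standing from 16 to 52 mm above the underside
- blank: brass coin blank, 18 mm across, 4 mm thick, lying loose in its nest in the jig, its top 1 mm below the deck; origin at its underside
- bur_stand: red round bur stand, 64 mm across, 51 mm tall with its steel burs; a bystander, origin at the underside's centre
- wax_jar: clear jar with a white cap, 52 mm across, 50 mm tall; a bystander, origin at the underside's centre
- mandrel: steel ring mandrel standing on its round foot, 44 mm across, 100 mm tall; a bystander, origin at the underside's centre
- hammer: small hammer with a wooden handle, 220 mm long, lying along its x axis; a bystander, origin at the middle of its underside, roughly
- graver: graver with a dark wooden handle, 130 mm long, lying along its x axis; a bystander, origin at the middle of its underside, roughly
- doming_block: brass cube block, 50 mm on edge; a bystander, origin at the underside's centre
- stone_dish: white ceramic dish, 64 mm across, 22 mm tall; a bystander, origin at the underside's centre
Mind the look-alikes: they are no part of the job. What is shaped like the cover but purple or turquoise is not meant.

How it is judged:
On the way, in this order (a step that is already met when the one before it is completed fails the run):
1. the toggle clamp is swung back over centre (angle above 1.8 rad) (value of joint clamp_arm above 1.8 rad), for 0.2 s.
2. the cover has dropped on the pin, down on the deck within 1.5 mm, between the rails (x of cover in the frame of fixture between -0.003 and 0.003 m and y of cover in the frame of fixture between -0.0115 and 0.0115 m and z of cover in the frame of fixture between 0.017 and 0.0215 m and angle between the y axis of cover and the y axis of fixture, either way round below 0.06 rad and angle between the z axis of cover and the z axis of fixture, either way round below 0.03 rad), for 0.2 s.
At the end, for the whole second after the job is handed in: Clamp open (over 1.8 rad); cover flat on the deck within 1.5 mm, over the pin and between the rails (x within 3, y within 11.5 mm of the jig's origin, turn under 0.06 rad), at rest; the fingers still hold its handle (over 3 N) and press the cover on the deck with over 8 N; blank in its nest (all of step 2 and value of joint clamp_arm above 1.8 rad and contact force between cover and fixture above 8 N and contact force between the fingers and cover above 3 N and z of the grasp point in the frame of cover_handle below 0.024 m and linear speed of cover below 0.02 m/s); the arm keeps its last pose, push and grip.
It fails at once if another thing on the bench was moved by more than 30 mm (distance of any of bur_stand, wax_jar, mandrel, hammer, graver, doming_block, stone_dish from where it was at the start of the episode above 0.03 m).
It fails at once if the coin blank came out of its nest (z of blank in the frame of fixture above 0.022 m or not (x of blank in the frame of fixture between -0.006 and 0.006 m and y of blank in the frame of fixture between 0.018 and 0.03 m)).
It also fails if it takes over 64 s, if anything falls off the work surface, if the arm or the gripper's body presses on something with over 40 N, if the wrist force passes 120 N, or if a joint passes its speed limit or range.

## Working session

There is one attempt and no reset: what is moved stays moved. The work goes in short steps, Python scripts to look and compute and a tool call to move; the robot and the scene stay as the last step left them, time stands still between calls to the robot, and variables do not carry over. Pictures are saved under pics/ and viewed, and the job is handed in when it is done.

Besides the shell and the picture viewer there is one more tool, called after "Request:" as name(argument=value, ...), one argument or row to a line, values as JSON. servo_tool: Moves the arm, as the interface text tells. Its arguments: {"type":"object","properties":{"commands":{"type":"array"},"gripper":{"type":"number"}},"required":["commands"]}

```bash
mkdir -p pics
cat > h.py <<'E'
import numpy as np, cv2
from workcell import env
from scipy.spatial.transform import Rotation as R
def snap(n,f):
    s=env.read_state(); p,d=env.get_image(n); cv2.imwrite(f'pics/{f}.png',p[:,:,::-1]); np.savez(f'pics/{f}.npz',p=p,d=d,pos=s['position'],rot=s['tool_rot']); return p,d,s
def c2w(n,f=None):
    m=env.camera_model(n)
    if n!='wrist': return np.array(m['K']),np.linalg.inv(np.array(m['world_to_cam']))
    z=np.load(f'pics/{f}.npz'); T=np.eye(4);T[:3,:3]=R.from_rotvec(z['rot']).as_matrix();T[:3,3]=z['pos']
    return np.array(m['K']),T@np.array(m['hand_eye'])
def ray(n,uv,f=None):
    K,T=c2w(n,f); u,v=uv; d=np.array([(u-K[0,2])/K[0,0],-(v-K[1,2])/K[1,1],-1.]); return T[:3,3],T[:3,:3]@d
def plane(n,uv,z,f=None):
    o,d=ray(n,uv,f); return o+d*(z-o[2])/d[2]
def depthpt(n,uv,dep,f=None):
    o,d=ray(n,uv,f); return o+d*dep
E
python3 - <<'E'
from h import *
s=env.read_state(); print({k:np.round(v,3) for k,v in s.items()})
for n in ['scene','top','wrist']:
    snap(n,n+'0'); print(n,env.camera_model(n))
E
```

```text
{'time_s': np.float64(0.0), 'joint_pos': array([-1.406,  0.6  , -0.003,  1.6  ,  0.002,  0.943, -0.08 ]), 'joint_velocities': array([-0.002,  0.001,  0.001,  0.001, -0.001, -0.001,  0.001]), 'joint_efforts': array([ 0.0000e+00, -7.6509e+01,  1.4970e+00, -2.5233e+01, -5.2000e-02,
        1.7000e-02,  0.0000e+00]), 'position': array([0.174, 0.704, 0.302]), 'tool_rot': array([-3.790e-01, -3.119e+00,  2.000e-03]), 'contact_force': array([-0.141, -0.974,  0.004]), 'torque': array([-0.009, -0.026,  0.033]), 'grip_width': np.float64(0.093)}
scene {'K': array([[472.90287948,   0.        , 324.80814062],
       [  0.        , 472.90287948, 240.38042888],
       [  0.        ,   0.        ,   1.        ]]), 'world_to_cam': array([[ 0.55725407,  0.8302282 , -0.01374911, -0.2685719 ],
       [-0.71934539,  0.4909671 ,  0.4914199 ,  0.36647907],
       [ 0.41474102, -0.26395538,  0.87081424, -1.19045364],
       [ 0.        ,  0.        ,  0.        ,  1.        ]])}
top {'K': array([[595.33124978,   0.        , 317.06813268],
       [  0.        , 595.33124978, 246.15032947],
       [  0.        ,   0.        ,   1.        ]]), 'world_to_cam': array([[ 0.02438278, -0.99968635,  0.00571751, -0.05354708],
       [ 0.98663751,  0.02498534,  0.16100362, -0.5218563 ],
       [-0.16109597,  0.00171539,  0.98693725, -1.31773446],
       [ 0.        ,  0.        ,  0.        ,  1.        ]])}
wrist {'K': array([[411.2934924 ,   0.        , 324.38026988],
       [  0.        , 411.2934924 , 235.59654746],
       [  0.        ,   0.        ,   1.        ]]), 'hand_eye': array([[-7.17714884e-04,  9.58792942e-01,  2.84104873e-01,
         7.84386934e-02],
       [ 9.99999742e-01,  6.81131292e-04,  2.27559712e-04,
         1.16519863e-03],
       [ 2.46699271e-05,  2.84104963e-01, -9.58793184e-01,
        -8.29206905e-02],
       [ 0.00000000e+00,  0.00000000e+00,  0.00000000e+00,
         1.00000000e+00]])}
```

View pics/scene0.png

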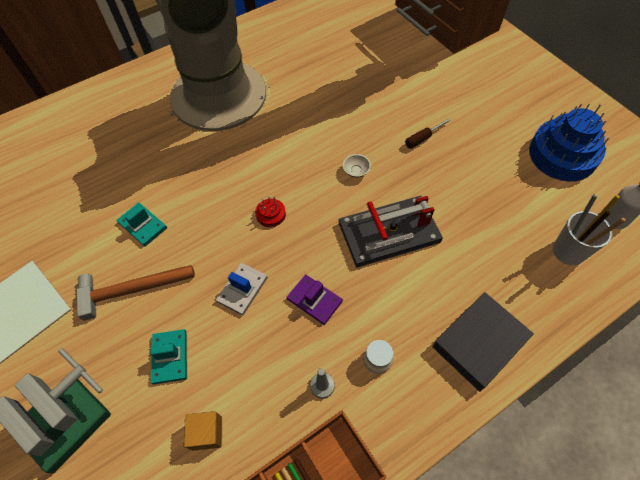

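View pics/top0.png

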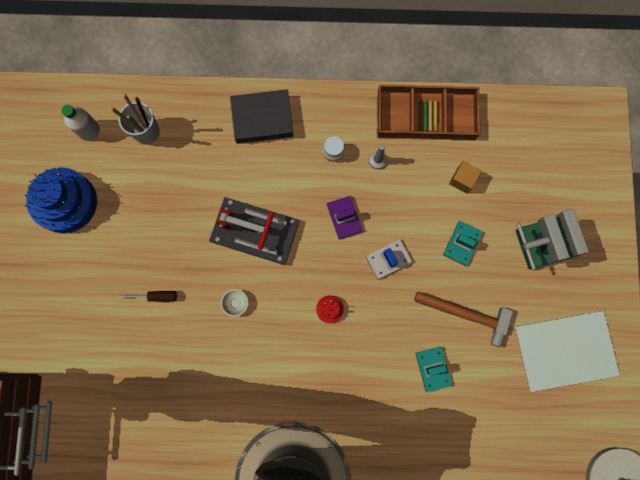

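View pics/wrist0.png

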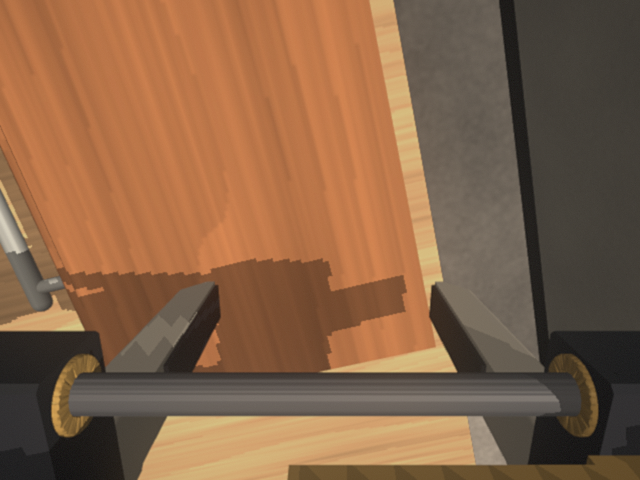

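The top view shows the jig near (255,231), with its clamp bracket at the left (223,218), and the blue-handled aluminium cover at (389,260). The look-alikes are purple (345,217) and turquoise (464,243) and (434,369). Only the one at (389,260) has a blue handle on an aluminium plate. I'll enlarge it to confirm, then measure.

Run:
```python
from h import *
z=np.load('pics/top0.npz');p=z['p'];d=z['d']
cv2.imwrite('pics/crop0.png',cv2.resize(p[180:290,190:430,::-1],None,fx=3.3,fy=3.3,interpolation=cv2.INTER_CUBIC))
K,T=c2w('top')
v,u=np.mgrid[0:480,0:640]
X=(u-K[0,2])/K[0,0]*d; Y=-(v-K[1,2])/K[1,1]*d
W=np.stack([X,Y,-d],-1)@T[:3,:3].T+T[:3,3]
np.save('pics/W0.npy',W)
def roi(m,a):
    o=np.zeros_like(m);u0,v0,u1,v1=a;o[v0:v1,u0:u1]=m[v0:v1,u0:u1];return o
hsv=cv2.cvtColor(p,cv2.COLOR_RGB2HSV)
# jig: deck by height
zz=W[:,:,2]
m=roi((zz>0.012)&(zz<0.03),(195,185,315,280))
pts=W[m][:,:2]; r=cv2.minAreaRect(np.float32(pts*1000)); print('jig rect',r, np.median(zz[m]))
m=roi((zz>0.006)&(zz<0.018),(355,230,420,290)); r=cv2.minAreaRect(np.float32(W[m][:,:2]*1000)); print('cover plate',r,m.sum(),np.median(zz[m]))
blue=roi((hsv[...,0]>100)&(hsv[...,0]<125)&(hsv[...,1]>120)&(hsv[...,2]>50),(355,230,420,290))
print('blue',np.argwhere(blue).mean(0),blue.sum(),np.percentile(zz[blue],[5,50,95]))
t=blue&(zz>0.047); print(cv2.minAreaRect(np.float32(W[t][:,:2]*1000)),W[t].mean(0),t.sum())
red=roi(((hsv[...,0]<8)|(hsv[...,0]>172))&(hsv[...,1]>150)&(hsv[...,2]>60),(195,185,315,280))
n,l,st,c=cv2.connectedComponentsWithStats(np.uint8(red))
for i in range(1,n):
    q=l==i
    if q.sum()>8: print(c[i],q.sum(),np.percentile(zz[q],[5,50,95]),W[q].mean(0),cv2.minAreaRect(np.float32(W[q][:,:2]*1000)))
```

```text
jig rect ((560.9578857421875, 106.84741973876953), (186.47122192382812, 111.4223403930664), 74.12522888183594) 0.019499165226251947
cover plate ((504.60614013671875, -201.03634643554688), (152.3254852294922, 126.40498352050781), 86.43183135986328) 857 0.011262330843900825
blue [257.17730496 389.96453901] 141 [0.02949078 0.05021005 0.05584743]
((501.84466552734375, -207.9025115966797), (38.566673278808594, 15.168083190917969), 28.789403915405273) [ 0.50102406 -0.20794107  0.05171026] 103
[224.91176471 210.76470588] 34 [0.07157325 0.07553651 0.07785673] [0.59304926 0.16864544 0.07513685] ((593.2759399414062, 168.80816650390625), (23.459692001342773, 7.948380947113037), 73.99768829345703)
[265.33149171 230.27624309] 181 [0.01998006 0.06908836 0.07358852] [0.55137144 0.07650097 0.07136681] ((446.5550842285156, 40.07273483276367), (320.71868896484375, 55.31260681152344), 18.978464126586914)
[221.08108108 222.48648649] 37 [0.07205241 0.07554261 0.08075131] [0.56581817 0.17577463 0.07589268] ((566.0167846679688, 176.07275390625), (24.49801254272461, 7.536920547485352), 74.68840789794922)
```

View pics/crop0.png

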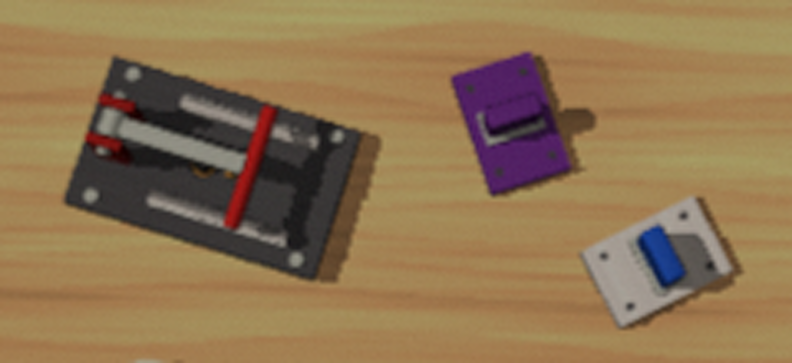

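The crop confirms it: aluminium plate, blue handle at crop (660,257), with the purple one beside it. The jig rectangle measures 186x111 mm against 185x110 expected, and the bracket and bar positions agree with the pose. Next I work out the first move.

```bash
cat >> h.py <<'E'
JO=np.array([.5562,.0900,0]); JY=np.array([np.cos(np.radians(74.1)),np.sin(np.radians(74.1)),0]); JX=np.array([JY[1],-JY[0],0])
def jig(x,y,z): return JO+JX*x+JY*y+np.array([0,0,z])
def down(yvec):
    y=np.array([yvec[0],yvec[1],0]);y/=np.linalg.norm(y); z=np.array([0,0,-1.]); return np.stack([np.cross(y,z),y,z],1)
def rel(gp,Rt,s=None):
    s=s or env.read_state(); R0=R.from_rotvec(s['tool_rot']).as_matrix()
    t=np.array(gp)-Rt[:,2]*.065
    x=R0.T@(t-s['position']); rv=R.from_matrix(R0.T@Rt).as_rotvec()
    print('xyz',np.round(x,4),'rot',np.round(rv,4),'deg',np.round(np.degrees(np.linalg.norm(rv)),1))
E
python3 - <<'E'
from h import *
s=env.read_state(); print(R.from_rotvec(s['tool_rot']).as_matrix().round(3))
for g in (1,-1): rel(jig(-.024,-.015,.125),down(g*JY))
for g in (1,-1): 
  y=g*np.array([-.482,.876]); print(np.degrees(np.arctan2(y[1],y[0])))
print(jig(-.024,-.015,.065))
E
```

```text
[[-0.971  0.239 -0.   ]
 [ 0.239  0.971 -0.001]
 [-0.    -0.001 -1.   ]]
xyz [-0.4939 -0.5182  0.1127] rot [-0.0012  0.0001  0.0358] deg 2.1
xyz [-0.4939 -0.5182  0.1127] rot [-2.0000e-04 -1.9000e-03 -3.1058e+00] deg 178.0
118.82083594416952
-61.17916405583049
[0.52900882 0.0821489  0.065     ]
```

Request:
servo_tool(
  commands=[
    {"xyz": [-0.494, -0.518, 0], "rot": [0, 0, 1.5]},
    {"xyz": [-0.494, -0.518, 0], "rot": [0, 0, 1.5]},
    {"xyz": [-0.494, -0.518, 0], "rot": [0, 0, 1.5]},
    {"xyz": [-0.494, -0.518, 0], "rot": [0, 0, 1.5]},
    {"xyz": [-0.494, -0.518, 0], "rot": [0, 0, 1.5]},
    {"xyz": [-0.494, -0.518, 0], "rot": [0, 0, 1.5]},
    {"xyz": [-0.494, -0.518, 0], "rot": [0, 0, 1.5]},
    {"xyz": [-0.494, -0.518, 0], "rot": [0, 0, 1.5]},
    {"xyz": [-0.494, -0.518, 0], "rot": [0, 0, 1.5]},
    {"xyz": [-0.494, -0.518, 0], "rot": [0, 0, 1.5]},
  ],
  gripper=100,
)

```text
time_s: 1.15
position: [0.4225, 0.2682, 0.3029]
tool_rot: [2.408, 2.016, -0.001]
contact_force: [0.1, 0.4, 0.3]
grip_width: 0.093
```

Run:
```python
from h import *
s=env.read_state(); print(s['joint_pos'].round(3))
rel(jig(-.024,-.015,.17),down(-JY))
```

```text
[-1.009  0.354  0.441  2.124 -0.229  0.708 -0.594]
xyz [-0.1643  0.1376  0.068 ] rot [7.0000e-04 4.0000e-04 1.6715e+00] deg 95.8
```

Request:
servo_tool(
  commands=[
    {"xyz": [-0.164, 0.138, 0.02], "rot": [0, 0, 1.6715]},
    {"xyz": [-0.164, 0.138, 0.02], "rot": [0, 0, 1.6715]},
    {"xyz": [-0.164, 0.138, 0.02], "rot": [0, 0, 1.6715]},
    {"xyz": [-0.164, 0.138, 0.02], "rot": [0, 0, 1.6715]},
    {"xyz": [-0.164, 0.138, 0.02], "rot": [0, 0, 1.6715]},
    {"xyz": [-0.164, 0.138, 0.02], "rot": [0, 0, 1.6715]},
    {"xyz": [-0.164, 0.138, 0.068], "rot": [0, 0, 1.6715]},
    {"xyz": [-0.164, 0.138, 0.068], "rot": [0, 0, 1.6715]},
    {"xyz": [-0.164, 0.138, 0.068], "rot": [0, 0, 1.6715]},
    {"xyz": [-0.164, 0.138, 0.068], "rot": [0, 0, 1.6715]},
  ],
)

```text
time_s: 2.15
position: [0.5294, 0.0823, 0.2346]
tool_rot: [3.136, -0.167, -0.001]
contact_force: [-0.4, -0.4, 0.3]
grip_width: 0.0927
```

Run:
```python
from h import *
s=env.read_state(); print(s['joint_pos'].round(3))
rel(jig(-.024,-.015,.17),down(-JY))
```

```text
[-0.779  0.588  0.783  2.128 -0.664  0.686 -1.22 ]
xyz [-0.0003  0.0002 -0.0004] rot [0.0013 0.0005 0.171 ] deg 9.8
```

Request:
servo_tool(
  commands=[
    {"xyz": [0, 0, 0], "rot": [0.001, 0, 0.171]},
    {"xyz": [0, 0, 0], "rot": [0.001, 0, 0.171]},
    {"xyz": [0, 0, 0], "rot": [0.001, 0, 0.171]},
  ],
)

```text
time_s: 2.45
position: [0.5293, 0.0825, 0.2344]
tool_rot: [3.111, -0.429, -0.001]
contact_force: [-0.2, 0.1, -0.2]
grip_width: 0.0931
```

Run:
```python
from h import *
p,d,s=snap('wrist','w1'); rel(jig(-.024,-.015,.065),down(-JY))
K,T=c2w('wrist','w1')
def proj(P):
    c=np.linalg.inv(T)@np.append(P,1); return (K[0,0]*c[0]/-c[2]+K[0,2], K[1,1]*-c[1]/-c[2]+K[1,2])
q=p[:,:,::-1].copy()
for P in [jig(-.024,-.015,.065),jig(0,-.015,.065),jig(.044,-.015,.065),jig(-.044,-.015,.065),jig(0,.085,.065),jig(0,0,.02),jig(.055,-.075,.02),jig(-.055,-.075,.02),jig(.055,.11,.02),jig(-.055,.11,.02)]:
    a=proj(P); print(np.round(a)); cv2.circle(q,tuple(int(i) for i in a),3,(0,255,0),-1)
cv2.imwrite('pics/w1o.png',q)
```

```text
xyz [-0.0002  0.0003  0.1045] rot [0.0006 0.0006 0.0039] deg 0.2
[327. 243.]
[327. 207.]
[327. 135.]
[327. 272.]
[167. 206.]
[306. 193.]
[413. 115.]
[404. 264.]
[146. 115.]
[164. 264.]
```

View pics/w1o.png

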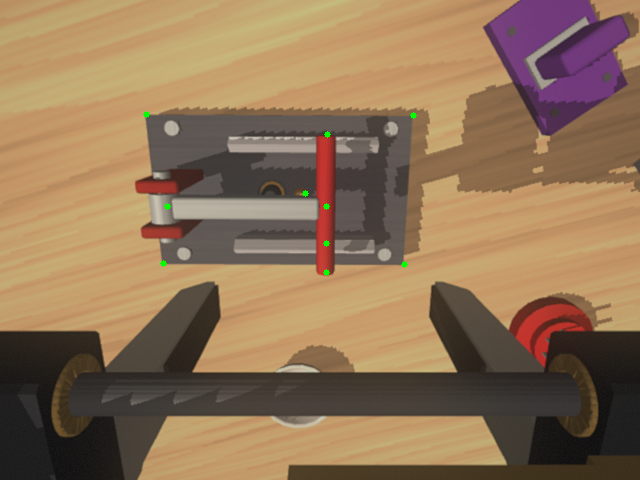

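The wrist view agrees with the jig pose: projected corners at (146,115), (413,115), (404,264) and (164,264) fall on the jig's edges, and the grip point (327,243) is on the bar. Descending and gripping.

Request:
servo_tool(
  commands=[
    {"xyz": [0, 0, 0.04], "rot": [0, 0, 0]},
    {"xyz": [0, 0, 0.08], "rot": [0, 0, 0]},
    {"xyz": [0, 0, 0.104], "rot": [0, 0, 0]},
    {"xyz": [0, 0, 0.104], "rot": [0, 0, 0]},
    {"xyz": [0, 0, 0.104], "rot": [0, 0, 0]},
  ],
)

```text
time_s: 3.0
position: [0.5294, 0.0819, 0.131]
tool_rot: [3.112, -0.427, -0.002]
contact_force: [0.2, 0.6, 0.3]
grip_width: 0.0928
```

Request:
servo_tool(
  commands=[
    {"xyz": [0, 0, 0], "rot": [0, 0, 0]},
    {"xyz": [0, 0, 0], "rot": [0, 0, 0]},
    {"xyz": [0, 0, 0], "rot": [0, 0, 0]},
    {"xyz": [0, 0, 0], "rot": [0, 0, 0]},
    {"xyz": [0, 0, 0], "rot": [0, 0, 0]},
    {"xyz": [0, 0, 0], "rot": [0, 0, 0]},
    {"xyz": [0, 0, 0], "rot": [0, 0, 0]},
    {"xyz": [0, 0, 0], "rot": [0, 0, 0]},
  ],
  gripper=0,
)

```text
time_s: 3.8
position: [0.5294, 0.0819, 0.131]
tool_rot: [3.112, -0.427, -0.002]
contact_force: [0.2, -0.7, 0.1]
grip_width: 0.0336
```

Run:
```python
from h import *
s=env.read_state(); R0=R.from_rotvec(s['tool_rot']).as_matrix()
gp=s['position']+R0[:,2]*.065
rl=gp-JO; print('grasp in jig',rl@JX,rl@JY,rl[2])
H=jig(0,.085,.065)
y0=rl@JY-.085; z0=rl[2]-.065; r=np.hypot(y0,z0); a0=np.arctan2(z0,-y0); print('r,a0',r,a0)
r=.100
for a in np.arange(.2,2.31,.1):
    dy=-r*np.cos(a)-y0; dz=r*np.sin(a)-z0
    print(round(a,2),np.round(R0.T@(JY*dy+np.array([0,0,dz])),3))
```

```text
grasp in jig -0.02359796512169983 -0.01520651739722085 0.06596032652037905
r,a0 0.10021111892352699 0.009583180288030636
0.2 [-0.    -0.002 -0.019]
0.3 [-0.    -0.005 -0.029]
0.4 [ 0.    -0.008 -0.038]
0.5 [ 0.    -0.012 -0.047]
0.6 [ 0.    -0.018 -0.056]
0.7 [ 0.    -0.024 -0.063]
0.8 [ 0.    -0.03  -0.071]
0.9 [ 0.    -0.038 -0.077]
1.0 [ 0.    -0.046 -0.083]
1.1 [ 0.    -0.055 -0.088]
1.2 [ 0.    -0.064 -0.092]
1.3 [ 0.    -0.073 -0.095]
1.4 [ 0.    -0.083 -0.098]
1.5 [ 0.    -0.093 -0.099]
1.6 [ 0.    -0.103 -0.099]
1.7 [ 0.    -0.113 -0.098]
1.8 [ 0.    -0.123 -0.097]
1.9 [ 0.001 -0.132 -0.094]
2.0 [ 0.001 -0.142 -0.09 ]
2.1 [ 0.001 -0.151 -0.085]
2.2 [ 0.001 -0.159 -0.08 ]
2.3 [ 0.001 -0.167 -0.074]
```

Request:
servo_tool(
  commands=[
    {"xyz": [0, 0, 0], "rot": [0, 0, 0]},
    {"xyz": [0, 0, 0], "rot": [0, 0, 0]},
    {"xyz": [0, 0, 0], "rot": [0, 0, 0]},
    {"xyz": [0, 0, 0], "rot": [0, 0, 0]},
    {"xyz": [0, 0, 0], "rot": [0, 0, 0]},
    {"xyz": [0, 0, 0], "rot": [0, 0, 0]},
  ],
)

```text
time_s: 4.4
position: [0.5294, 0.0819, 0.1309]
tool_rot: [3.112, -0.427, -0.002]
contact_force: [0.2, 0.8, -0.7]
grip_width: 0.0108
```

Request:
servo_tool(
  commands=[
    {"xyz": [0, -0.001, -0.01], "rot": [0, 0, 0]},
    {"xyz": [0, -0.002, -0.019], "rot": [0, 0, 0]},
    {"xyz": [0, -0.005, -0.029], "rot": [0, 0, 0]},
    {"xyz": [0, -0.008, -0.038], "rot": [0, 0, 0]},
    {"xyz": [0, -0.012, -0.047], "rot": [0, 0, 0]},
    {"xyz": [0, -0.012, -0.047], "rot": [0, 0, 0]},
  ],
)

```text
time_s: 5.0
position: [0.5325, 0.0928, 0.1796]
tool_rot: [3.111, -0.428, -0.0]
contact_force: [-3.0, -7.3, 2.5]
grip_width: 0.011
```

```bash
cat > arc.py <<'E'
from h import *
s=env.read_state(); R0=R.from_rotvec(s['tool_rot']).as_matrix()
gp=s['position']+R0[:,2]*.065
rl=gp-JO; print('F',s['contact_force'].round(1),s['torque'].round(2),'w',s['grip_width'],'grasp in jig',rl@JX,rl@JY,rl[2])
y0=rl@JY-.085; z0=rl[2]-.065; r=np.hypot(y0,z0); a0=np.arctan2(z0,-y0); print('r,a0',r,a0)
for a in np.arange(np.ceil(a0*10)/10,2.31,.1):
    dy=-.1*np.cos(a)-y0; dz=.1*np.sin(a)-z0
    print(round(a,2),np.round(R0.T@(JY*dy+np.array([0,0,dz])),3))
E
python3 arc.py
```

```text
F [-3.  -7.3  2.5] [-1.61  0.69 -0.04] w 0.010954327384764486 grasp in jig -0.023546184759210595 -0.003907241329284394 0.11457651852055534
r,a0 0.10179552421105056 0.5086752060705544
0.6 [ 0.    -0.006 -0.007]
0.7 [ 0.    -0.012 -0.015]
0.8 [ 0.    -0.019 -0.022]
0.9 [ 0.    -0.027 -0.029]
1.0 [ 0.    -0.035 -0.035]
1.1 [ 0.    -0.043 -0.04 ]
1.2 [ 0.    -0.053 -0.044]
1.3 [ 0.    -0.062 -0.047]
1.4 [ 0.    -0.072 -0.049]
1.5 [ 0.    -0.082 -0.05 ]
1.6 [ 0.    -0.092 -0.051]
1.7 [ 0.    -0.102 -0.05 ]
1.8 [ 0.    -0.112 -0.048]
1.9 [ 0.001 -0.121 -0.045]
2.0 [ 0.001 -0.13  -0.042]
2.1 [ 0.001 -0.139 -0.037]
2.2 [ 0.001 -0.148 -0.031]
2.3 [ 0.001 -0.156 -0.025]
```

Request:
servo_tool(
  commands=[
    {"xyz": [0, -0.006, -0.007], "rot": [0, 0, 0]},
    {"xyz": [0, -0.012, -0.015], "rot": [0, 0, 0]},
    {"xyz": [0, -0.019, -0.022], "rot": [0, 0, 0]},
    {"xyz": [0, -0.027, -0.029], "rot": [0, 0, 0]},
    {"xyz": [0, -0.035, -0.035], "rot": [0, 0, 0]},
    {"xyz": [0, -0.043, -0.04], "rot": [0, 0, 0]},
    {"xyz": [0, -0.053, -0.044], "rot": [0, 0, 0]},
    {"xyz": [0, -0.062, -0.047], "rot": [0, 0, 0]},
    {"xyz": [0, -0.072, -0.049], "rot": [0, 0, 0]},
  ],
)

```text
time_s: 5.9
position: [0.5522, 0.1614, 0.2309]
tool_rot: [3.111, -0.43, 0.002]
contact_force: [-1.7, -4.2, 9.8]
grip_width: 0.0109
```

```bash
python3 arc.py
```

```text
F [-1.7 -4.2  9.8] [-0.99  0.6  -0.04] w 0.010921919051650254 grasp in jig -0.023348362873056677 0.0674845633157113 0.1658641553552266
r,a0 0.10237367023685638 1.3988572250112625
1.4 [-0.    -0.001  0.002]
1.5 [ 0.    -0.01   0.001]
1.6 [ 0.    -0.02   0.001]
1.7 [ 0.    -0.03   0.002]
1.8 [ 0.    -0.04   0.003]
1.9 [ 0.    -0.05   0.006]
2.0 [ 0.    -0.059  0.01 ]
2.1 [ 0.    -0.068  0.014]
2.2 [ 0.    -0.076  0.02 ]
2.3 [ 0.    -0.084  0.026]
```

Request:
servo_tool(
  commands=[
    {"xyz": [0, -0.01, 0], "rot": [0, 0, 0]},
    {"xyz": [0, -0.02, 0], "rot": [0, 0, 0]},
    {"xyz": [0, -0.03, 0.001], "rot": [0, 0, 0]},
    {"xyz": [0, -0.04, 0.002], "rot": [0, 0, 0]},
    {"xyz": [0, -0.05, 0.005], "rot": [0, 0, 0]},
    {"xyz": [0, -0.059, 0.009], "rot": [0, 0, 0]},
    {"xyz": [0, -0.068, 0.014], "rot": [0, 0, 0]},
    {"xyz": [0, -0.076, 0.019], "rot": [0, 0, 0]},
    {"xyz": [0, -0.076, 0.019], "rot": [0, 0, 0]},
  ],
)

```text
time_s: 6.8
position: [0.5735, 0.2358, 0.2108]
tool_rot: [3.111, -0.428, 0.003]
contact_force: [4.5, -0.5, 1.7]
grip_width: 0.0107
```

```bash
python3 arc.py;  python3 -c "
from h import *
snap('scene','s2');snap('wrist','w2')"
```

```text
F [ 4.5 -0.5  1.7] [-0.2  -0.68 -0.07] w 0.01070210517924096 grasp in jig -0.02319098376559219 0.14485578549039047 0.14579218205274172
r,a0 0.10054895194637783 2.208422841916191
2.3 [ 0.    -0.007  0.006]
```

View pics/s2.png

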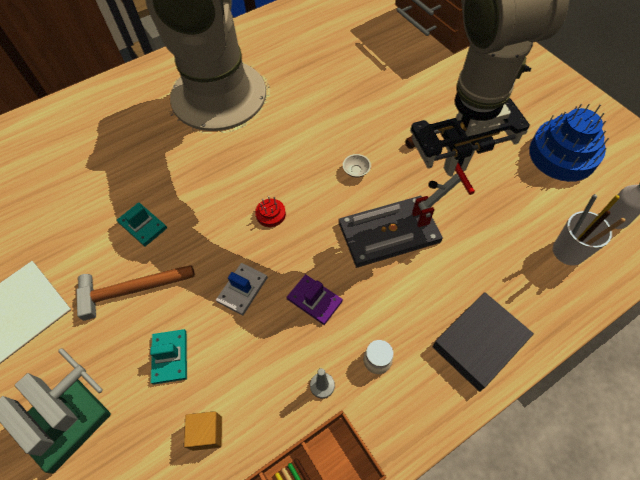

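The clamp arm is at about 2.2 rad (bar at scene (463,180)). Releasing and lifting.

Request:
servo_tool(
  commands=[
    {"xyz": [0, 0, 0], "rot": [0, 0, 0]},
    {"xyz": [0, 0, 0], "rot": [0, 0, 0]},
    {"xyz": [0, 0, 0], "rot": [0, 0, 0]},
    {"xyz": [0, 0, 0], "rot": [0, 0, 0]},
    {"xyz": [0, 0, 0], "rot": [0, 0, 0]},
    {"xyz": [0, 0, -0.04], "rot": [0, 0, 0]},
    {"xyz": [0, 0, -0.08], "rot": [0, 0, 0]},
    {"xyz": [0, 0, -0.12], "rot": [0, 0, 0]},
  ],
  gripper=100,
)

```text
time_s: 7.7
position: [0.5727, 0.2346, 0.3327]
tool_rot: [3.11, -0.43, 0.002]
contact_force: [-0.4, 0.8, -0.8]
grip_width: 0.0701
```

Run:
```python
from h import *
rel(jig(-.03,0.0,.22),down(-JY))
```

```text
xyz [-0.0067  0.1435  0.0479] rot [ 0.0016 -0.0012  0.0025] deg 0.2
```

Request:
servo_tool(
  commands=[
    {"xyz": [-0.007, 0.048, 0], "rot": [0, 0, 0]},
    {"xyz": [-0.007, 0.096, 0.01], "rot": [0, 0, 0]},
    {"xyz": [-0.007, 0.143, 0.03], "rot": [0, 0, 0]},
    {"xyz": [-0.007, 0.143, 0.048], "rot": [0, 0, 0]},
    {"xyz": [-0.007, 0.143, 0.048], "rot": [0, 0, 0]},
    {"xyz": [-0.007, 0.143, 0.048], "rot": [0, 0, 0]},
  ],
)

```text
time_s: 8.3
position: [0.5275, 0.0992, 0.2852]
tool_rot: [3.11, -0.43, 0.001]
contact_force: [1.1, -0.6, -0.1]
grip_width: 0.0927
```

Run:
```python
from h import *
p,d,s=snap('wrist','w3'); snap('scene','s3')
cv2.imwrite('pics/w3c.png',cv2.resize(p[90:310,130:450,::-1],None,fx=2.4,fy=2.4,interpolation=cv2.INTER_CUBIC))
```

```text
(no output)
```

View pics/w3c.png

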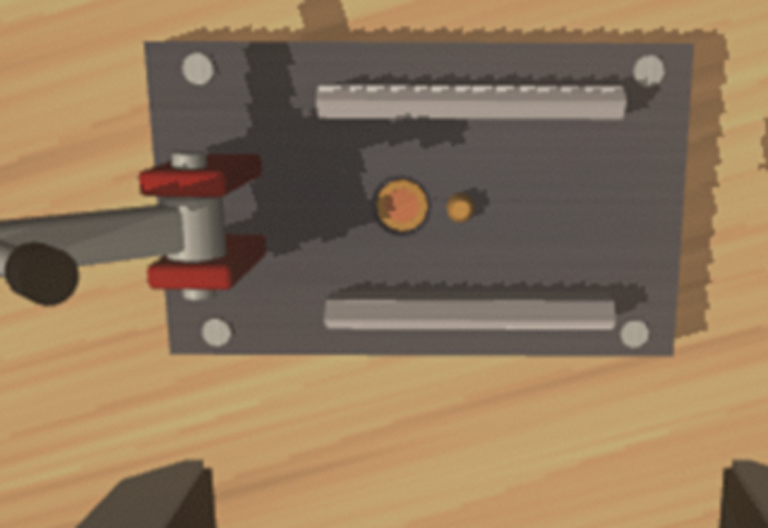

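View pics/s3.png

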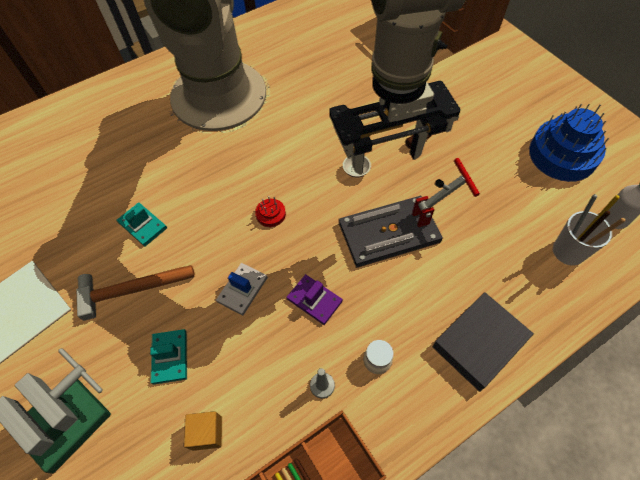

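The clamp stays open. The wrist crop shows the coin at (402,206) and the pin at (459,208). Next I measure the jig edges, coin and pin, and plan the cover approach.

Run:
```python
from h import *
z=np.load('pics/w3.npz');p=z['p']
hsv=cv2.cvtColor(p,cv2.COLOR_RGB2HSV)
m=((hsv[...,0]>5)&(hsv[...,0]<25)&(hsv[...,1]>110)); mm=np.zeros_like(m);mm[160:190,280:345]=m[160:190,280:345]
n,l,st,c=cv2.connectedComponentsWithStats(np.uint8(mm))
for i in range(1,n):
    if st[i,4]>15:
        for h in (.019,.024,.028):
            P=plane('wrist',c[i],h,'w3')-JO; print(c[i],st[i],h,np.round(P@JX*1e3,1),np.round(P@JY*1e3,1))
# corners of jig
for uv in [(145,42),(694,44),(672,355),(171,353)]:
    P=plane('wrist',(uv[0]/2.4+130,uv[1]/2.4+90),.02,'w3')-JO;print('corner',np.round(P@JX*1e3,1),np.round(P@JY*1e3,1))
# rails top inner edges z=.039 approx
for uv in [(316,87),(626,87),(614,329),(326,329)]:
    P=plane('wrist',(uv[0]/2.4+130,uv[1]/2.4+90),.039,'w3')-JO;print('railouter',np.round(P@JX*1e3,1),np.round(P@JY*1e3,1))
g=-1*np.array([-.482,.876])
s=env.read_state(); print(s['joint_pos'].round(2))
rel([.5015,-.208,.034+.12],down(g))
```

```text
[297.12672176 175.09366391] [287 165  21  22 363] 0.019 0.1 25.0
[297.12672176 175.09366391] [287 165  21  22 363] 0.024 0.8 24.7
[297.12672176 175.09366391] [287 165  21  22 363] 0.028 1.3 24.4
[321.19230769 176.25      ] [316 171  12  12 104] 0.019 -0.9 4.6
[321.19230769 176.25      ] [316 171  12  12 104] 0.024 -0.1 4.6
[321.19230769 176.25      ] [316 171  12  12 104] 0.028 0.4 4.5
corner 54.6 110.2
corner 54.4 -74.7
corner -55.1 -73.9
corner -54.6 110.5
railouter 40.6 50.5
railouter 40.8 -49.4
railouter -40.1 -49.1
railouter -40.2 50.4
[-0.91  0.55  0.93  2.08 -0.61  0.81 -1.45]
xyz [0.0576 0.3033 0.067 ] rot [ 0.0021 -0.0014 -0.7765] deg 44.5
```

Request:
servo_tool(
  commands=[
    {"xyz": [0.058, 0.303, 0], "rot": [0, 0, -0.7765]},
    {"xyz": [0.058, 0.303, 0], "rot": [0, 0, -0.7765]},
    {"xyz": [0.058, 0.303, 0], "rot": [0, 0, -0.7765]},
    {"xyz": [0.058, 0.303, 0], "rot": [0, 0, -0.7765]},
    {"xyz": [0.058, 0.303, 0], "rot": [0, 0, -0.7765]},
    {"xyz": [0.058, 0.303, 0], "rot": [0, 0, -0.7765]},
    {"xyz": [0.058, 0.303, 0], "rot": [0, 0, -0.7765]},
    {"xyz": [0.058, 0.303, 0.02], "rot": [0, 0, -0.7765]},
    {"xyz": [0.058, 0.303, 0.02], "rot": [0, 0, -0.7765]},
    {"xyz": [0.058, 0.303, 0.02], "rot": [0, 0, -0.7765]},
  ],
)

```text
time_s: 9.4
position: [0.5024, -0.2068, 0.2662]
tool_rot: [3.04, 0.783, 0.001]
contact_force: [0.3, 0.2, -0.2]
grip_width: 0.093
```

```bash
sed -i 's/^JO=.*; JY/JO=np.array([.5563,.0905,0]); JY/' h.py
python3 - <<'E'
from h import *
s=env.read_state(); print(s['joint_pos'].round(2))
p,d,s=snap('wrist','w4')
hsv=cv2.cvtColor(p,cv2.COLOR_RGB2HSV)
K,T=c2w('wrist','w4')
v,u=np.mgrid[0:480,0:640]
W=np.stack([(u-K[0,2])/K[0,0]*d,-(v-K[1,2])/K[1,1]*d,-d],-1)@T[:3,:3].T+T[:3,3]
b=(hsv[...,0]>100)&(hsv[...,0]<125)&(hsv[...,1]>120)&(hsv[...,2]>50)&(d>0)
zz=W[...,2]; print('z',np.percentile(zz[b],[5,50,95]),b.sum())
t=b&(zz>np.percentile(zz[b],95)-.006); print(cv2.minAreaRect(np.float32(W[t][:,:2]*1000)))
m=(zz>.007)&(zz<.02)&(np.hypot(W[...,0]-.5015,W[...,1]+.208)<.06)
n,l,st,c=cv2.connectedComponentsWithStats(np.uint8(m)); i=1+np.argmax(st[1:,4]); q=l==i
print('plate',np.median(zz[q]),cv2.minAreaRect(np.float32(W[q][:,:2]*1000)))
E
```

```text
[-0.14  0.49  0.61  2.08 -0.44  0.69 -0.31]
z [0.05151734 0.05279513 0.05397981] 847
((502.66302490234375, -207.48147583007812), (37.468116760253906, 13.33477783203125), 27.25808334350586)
plate 0.01301811915691034 ((502.4263000488281, -208.040283203125), (60.5771369934082, 90.23150634765625), 28.10886001586914)
```

View pics/w4.png

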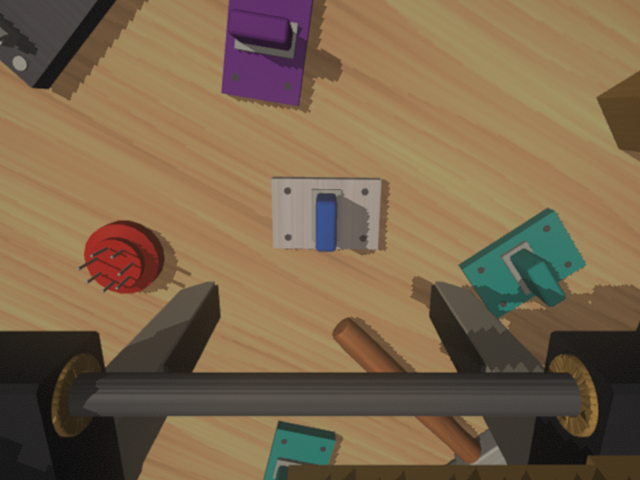

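The wrist view shows the aluminium cover with its blue handle at (326,222). The plate measures 60.6x90.2 mm, which matches.

Run:
```python
from h import *
a=np.radians(-61.9); rel([.5025,-.2079,.037],down([np.cos(a),np.sin(a)]))
```

```text
xyz [-0.0007  0.0005  0.1645] rot [ 0.0024 -0.0005  0.0141] deg 0.8
```

Request:
servo_tool(
  commands=[
    {"xyz": [-0.0007, 0.0005, 0.045], "rot": [0.002, 0, 0.014]},
    {"xyz": [-0.0007, 0.0005, 0.09], "rot": [0.002, 0, 0.014]},
    {"xyz": [-0.0007, 0.0005, 0.13], "rot": [0.002, 0, 0.014]},
    {"xyz": [-0.0007, 0.0005, 0.155], "rot": [0.002, 0, 0.014]},
    {"xyz": [-0.0007, 0.0005, 0.1645], "rot": [0.002, 0, 0.014]},
    {"xyz": [-0.0007, 0.0005, 0.1645], "rot": [0.002, 0, 0.014]},
    {"xyz": [-0.0007, 0.0005, 0.1645], "rot": [0.002, 0, 0.014]},
  ],
)

```text
time_s: 10.15
position: [0.5031, -0.208, 0.1032]
tool_rot: [3.046, 0.763, 0.003]
contact_force: [0.4, -0.6, -0.0]
grip_width: 0.093
```

Request:
servo_tool(
  commands=[
    {"xyz": [0, 0, 0], "rot": [0, 0, 0]},
    {"xyz": [0, 0, 0], "rot": [0, 0, 0]},
    {"xyz": [0, 0, 0], "rot": [0, 0, 0]},
    {"xyz": [0, 0, 0], "rot": [0, 0, 0]},
    {"xyz": [0, 0, 0], "rot": [0, 0, 0]},
    {"xyz": [0, 0, 0], "rot": [0, 0, 0]},
    {"xyz": [0, 0, 0], "rot": [0, 0, 0]},
    {"xyz": [0, 0, 0], "rot": [0, 0, 0]},
    {"xyz": [0, 0, 0], "rot": [0, 0, 0]},
    {"xyz": [0, 0, 0], "rot": [0, 0, 0]},
  ],
  gripper=0,
)

```text
time_s: 11.15
position: [0.5031, -0.208, 0.1031]
tool_rot: [3.046, 0.763, 0.003]
contact_force: [-0.6, 0.1, 0.5]
grip_width: 0.0175
```

Request:
servo_tool(
  commands=[
    {"xyz": [0, 0, 0], "rot": [0, 0, 0]},
    {"xyz": [0, 0, 0], "rot": [0, 0, 0]},
    {"xyz": [0, 0, 0], "rot": [0, 0, 0]},
    {"xyz": [0, 0, 0], "rot": [0, 0, 0]},
  ],
)

```text
time_s: 11.55
position: [0.5031, -0.208, 0.1031]
tool_rot: [3.046, 0.763, 0.003]
contact_force: [0.2, 0.4, 0.6]
grip_width: 0.0157
```

Run:
```python
from h import *
s=env.read_state(); R0=R.from_rotvec(s['tool_rot']).as_matrix(); print(s['position']+R0[:,2]*.065, R0.round(4))
rel(jig(0,-.006,.037+.1),down(-JY))
```

```text
[ 0.50327779 -0.20804156  0.03812256] [[ 8.819e-01  4.715e-01  2.000e-03]
 [ 4.715e-01 -8.819e-01 -7.000e-04]
 [ 1.400e-03  1.600e-03 -1.000e+00]]
xyz [ 0.1836 -0.2337 -0.099 ] rot [ 0.001  -0.0019  0.7685] deg 44.0
```

Gripped: opening 15.7 mm on the 16 mm handle. Lifting and carrying to the jig.

Request:
servo_tool(
  commands=[
    {"xyz": [0, 0, -0.03], "rot": [0, 0, 0]},
    {"xyz": [0, 0, -0.06], "rot": [0, 0, 0]},
    {"xyz": [0.004, -0.005, -0.1], "rot": [0, 0, 0.02]},
    {"xyz": [0.024, -0.03, -0.1], "rot": [0, 0, 0.1]},
    {"xyz": [0.047, -0.06, -0.1], "rot": [0, 0, 0.2]},
    {"xyz": [0.071, -0.09, -0.1], "rot": [0, 0, 0.3]},
    {"xyz": [0.095, -0.12, -0.1], "rot": [0, 0, 0.4]},
    {"xyz": [0.118, -0.15, -0.1], "rot": [0, 0, 0.5]},
    {"xyz": [0.141, -0.18, -0.1], "rot": [0, 0, 0.6]},
    {"xyz": [0.164, -0.21, -0.1], "rot": [0, 0, 0.7]},
  ],
)

```text
time_s: 12.55
position: [0.5482, 0.0564, 0.2027]
tool_rot: [3.123, -0.334, 0.002]
contact_force: [-0.3, -0.7, -4.1]
grip_width: 0.0157
```

Run:
```python
from h import *
s=env.read_state(); print(s['joint_pos'].round(2),s['contact_force'])
rel(jig(0.0007,-.004,.037+.1),down(-JY))
```

```text
[-0.72  0.67  0.8   2.12 -0.79  0.68 -1.16] [-0.32297407 -0.67247928 -4.136206  ]
xyz [ 0.0012 -0.031   0.0007] rot [ 0.0004 -0.0012  0.0646] deg 3.7
```

Request:
servo_tool(
  commands=[
    {"xyz": [0.001, -0.02, 0], "rot": [0, -0.001, 0.0646]},
    {"xyz": [0.0012, -0.031, 0.0], "rot": [0, -0.001, 0.0646]},
    {"xyz": [0.0012, -0.031, 0.03], "rot": [0, -0.001, 0.0646]},
    {"xyz": [0.0012, -0.031, 0.03], "rot": [0, -0.001, 0.0646]},
    {"xyz": [0.0012, -0.031, 0.03], "rot": [0, -0.001, 0.0646]},
    {"xyz": [0.0012, -0.031, 0.03], "rot": [0, -0.001, 0.0646]},
  ],
)

```text
time_s: 13.15
position: [0.5562, 0.0852, 0.1736]
tool_rot: [3.111, -0.436, 0.001]
contact_force: [-0.1, -0.1, -2.7]
grip_width: 0.0157
```

Run:
```python
from h import *
rel(jig(0.0007,-.004,.037+.03),down(-JY))
p,d,s=snap('top','t5'); snap('scene','s5'); pw,_,_=snap('wrist','w5')
cv2.imwrite('pics/t5c.png',cv2.resize(p[170:290,190:350,::-1],None,fx=4,fy=4,interpolation=cv2.INTER_CUBIC))
ps=np.load('pics/s5.npz')['p'];cv2.imwrite('pics/s5c.png',cv2.resize(ps[120:280,310:500,::-1],None,fx=4,fy=3.7,interpolation=cv2.INTER_CUBIC))
```

```text
xyz [-0.0007 -0.0011  0.0416] rot [ 0.0003 -0.001  -0.0012] deg 0.1
```

View pics/s5c.png

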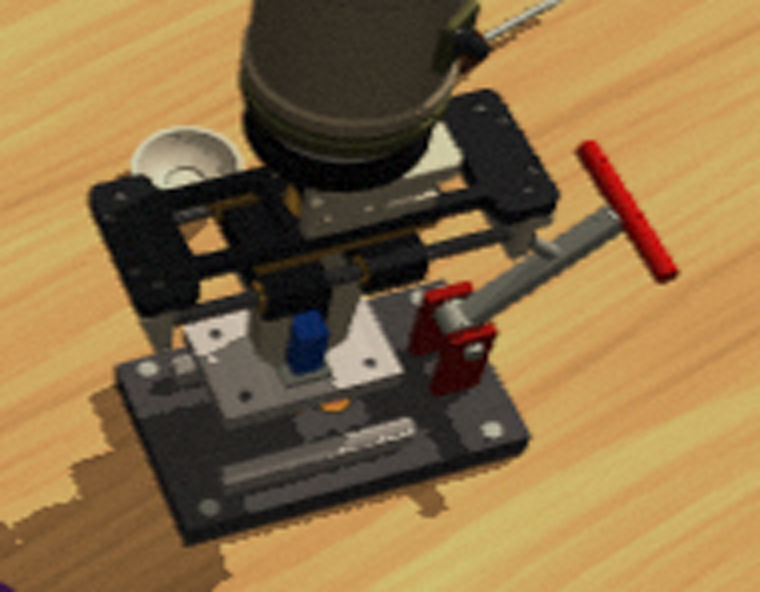

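View pics/w5.png

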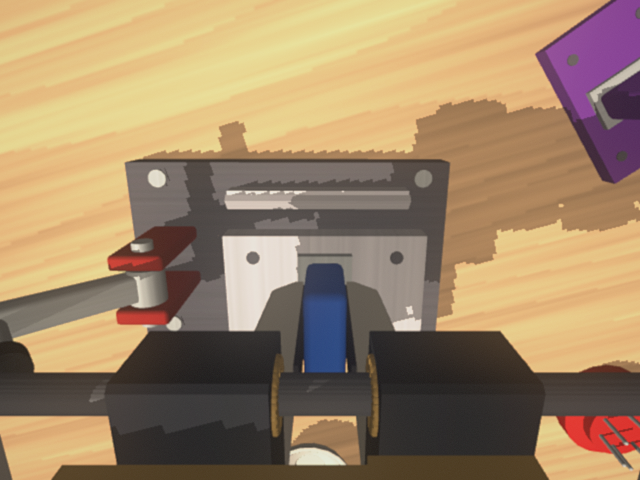

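View pics/t5c.png

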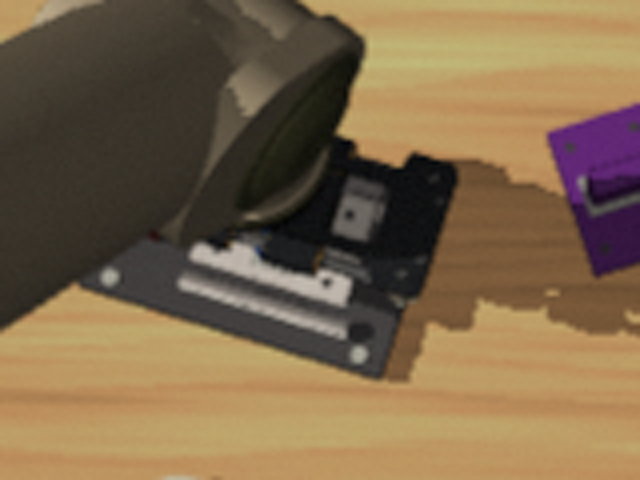

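```bash
cat > edge.py <<'E'
from h import *
import sys
f,zt=sys.argv[1],float(sys.argv[2])
for a in sys.argv[3:]:
    uv=[float(i) for i in a.split(',')]
    P=plane('wrist',uv,zt,f)-JO; print(uv,np.round(P@JX*1e3,1),np.round(P@JY*1e3,1))
z=np.load(f'pics/{f}.npz'); g=z['pos']-JO+R.from_rotvec(z['rot']).as_matrix()[:,2]*.065; print('grasp',g@JX,g@JY,g[2])
E
python3 edge.py w5 .0825 222,236 427,235
python3 - <<'E'
import cv2
p=cv2.imread('pics/w5.png'); cv2.imwrite('pics/w5c.png',cv2.resize(p[170:350,200:460],None,fx=3,fy=3,interpolation=cv2.INTER_CUBIC))
E
```

```text
[222.0, 236.0] 29.6 41.8
[427.0, 235.0] 29.9 -48.7
grasp 0.0014007807729583116 -0.004627948439094394 0.10864842247800031
```

View pics/w5c.png

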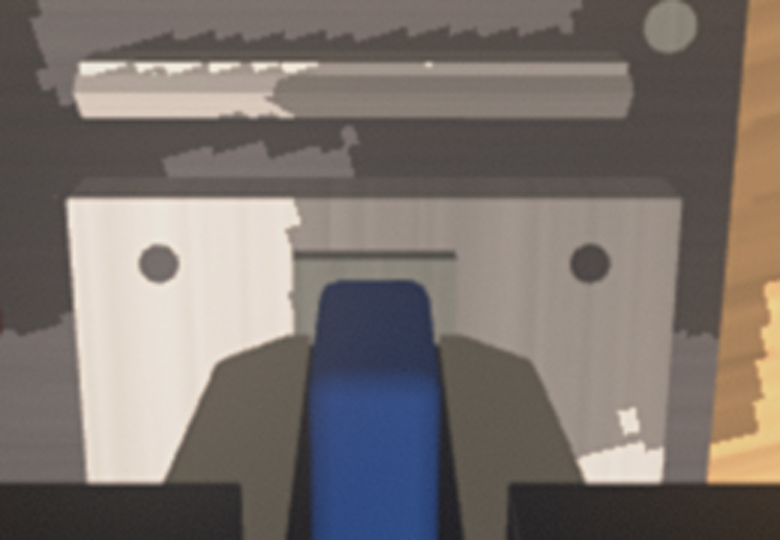

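The cover is centred to within about 0.5 mm in x and yaw error is about 0.003 rad. Lowering between the rails.

Request:
servo_tool(
  commands=[
    {"xyz": [-0.0004, 0, 0.015], "rot": [0, -0.001, -0.001]},
    {"xyz": [-0.0004, 0, 0.03], "rot": [0, -0.001, -0.001]},
    {"xyz": [-0.0004, 0, 0.034], "rot": [0, -0.001, -0.001]},
    {"xyz": [-0.0004, 0, 0.038], "rot": [0, -0.001, -0.001]},
    {"xyz": [-0.0004, 0, 0.038], "rot": [0, -0.001, -0.001]},
    {"xyz": [-0.0004, 0, 0.038], "rot": [0, -0.001, -0.001]},
  ],
)

```text
time_s: 13.9
position: [0.556, 0.0859, 0.1357]
tool_rot: [-3.111, 0.434, -0.001]
contact_force: [0.3, -0.2, -3.7]
grip_width: 0.0161
```

Request:
servo_tool(
  commands=[
    {"xyz": [0, 0, 0.002], "rot": [0, 0, 0]},
    {"xyz": [0, 0, 0.004], "rot": [0, 0, 0]},
    {"xyz": [0, 0, 0.004], "rot": [0, 0, 0]},
    {"xyz": [0, 0, 0.004], "rot": [0, 0, 0]},
  ],
)

```text
time_s: 14.3
position: [0.556, 0.0859, 0.1317]
tool_rot: [-3.111, 0.434, -0.001]
contact_force: [0.6, 0.1, -3.5]
grip_width: 0.0159
```

```bash
cat > st.py <<'E'
from h import *
s=env.read_state(); R0=R.from_rotvec(s['tool_rot']).as_matrix(); g=s['position']-JO+R0[:,2]*.065
F=s['contact_force'];print('grasp jig mm',np.round([g@JX*1e3,g@JY*1e3,g[2]*1e3],2),'under',round(g[2]*1e3-38.1,2),'F jig',np.round([F@JX,F@JY,F[2]],1),s['torque'].round(2),'tilt',R0[:,2].round(4),'w',s['grip_width'],s['time_s'])
E
python3 st.py
```

```text
grasp jig mm [ 1.02 -4.44 66.75] under 28.65 F jig [ 0.5  0.3 -3.5] [0.09 0.16 0.01] tilt [ 5.e-04  3.e-04 -1.e+00] w 0.015864559222450367 14.3
```

Underside is at about 28.6 mm with no contact yet. I'll lower to touch lightly.

Request:
servo_tool(
  commands=[
    {"xyz": [0, 0, 0.0007], "rot": [0, 0, 0]},
    {"xyz": [0, 0, 0.0014], "rot": [0, 0, 0]},
    {"xyz": [0, 0, 0.0014], "rot": [0, 0, 0]},
  ],
)

```text
time_s: 14.6
position: [0.5561, 0.0859, 0.1308]
tool_rot: [-3.11, 0.434, -0.001]
contact_force: [-0.9, 0.4, 4.5]
grip_width: 0.0159
```

```bash
python3 st.py
```

```text
grasp jig mm [ 1.15 -4.44 65.79] under 27.69 F jig [-1.   0.1  4.5] [0.13 0.52 0.04] tilt [ 9.e-04  8.e-04 -1.e+00] w 0.015937652375918886 14.6
```

Request:
servo_tool(
  commands=[
    {"xyz": [0, -0.001, 0.0005], "rot": [0, 0, 0]},
    {"xyz": [0, -0.002, 0.0005], "rot": [0, 0, 0]},
    {"xyz": [0, -0.003, 0.0007], "rot": [0, 0, 0]},
    {"xyz": [0, -0.004, 0.0007], "rot": [0, 0, 0]},
    {"xyz": [0, -0.005, 0.0007], "rot": [0, 0, 0]},
    {"xyz": [0, -0.006, 0.0008], "rot": [0, 0, 0]},
  ],
)

```text
time_s: 15.2
position: [0.5578, 0.0922, 0.1297]
tool_rot: [-3.11, 0.434, -0.001]
contact_force: [0.7, 0.7, -3.8]
grip_width: 0.016
```

```bash
python3 st.py
```

```text
grasp jig mm [ 0.95  2.12 64.72] under 26.62 F jig [ 0.5  0.9 -3.8] [-0.02  0.19 -0.05] tilt [ 6.0e-04  1.3e-03 -1.0e+00] w 0.01603769587766624 15.2
```

The contact force is gone and the underside is below the tip height at y = +2.1, so the pin is entering the socket. Moving to y of about +3.8 and lowering.

Request:
servo_tool(
  commands=[
    {"xyz": [0, -0.0008, 0.0005], "rot": [0, 0, 0]},
    {"xyz": [0, -0.0017, 0.001], "rot": [0, 0, 0]},
    {"xyz": [0, -0.0017, 0.002], "rot": [0, 0, 0]},
    {"xyz": [0, -0.0017, 0.003], "rot": [0, 0, 0]},
    {"xyz": [0, -0.0017, 0.004], "rot": [0, 0, 0]},
    {"xyz": [0, -0.0017, 0.004], "rot": [0, 0, 0]},
  ],
)

```text
time_s: 15.8
position: [0.5582, 0.0938, 0.1256]
tool_rot: [-3.11, 0.434, -0.0]
contact_force: [0.3, -0.3, -4.2]
grip_width: 0.0159
```

```bash
python3 st.py
```

```text
grasp jig mm [ 0.89  3.79 60.59] under 22.49 F jig [ 0.4 -0.2 -4.2] [ 0.01  0.14 -0.04] tilt [ 4.0e-04  1.3e-03 -1.0e+00] w 0.015905421584286997 15.8
```

Request:
servo_tool(
  commands=[
    {"xyz": [0, 0, 0.001], "rot": [0, 0, 0]},
    {"xyz": [0, 0, 0.002], "rot": [0, 0, 0]},
    {"xyz": [0, 0, 0.003], "rot": [0, 0, 0]},
    {"xyz": [0, 0, 0.003], "rot": [0, 0, 0]},
    {"xyz": [0, 0, 0.003], "rot": [0, 0, 0]},
  ],
)

```text
time_s: 16.3
position: [0.5582, 0.0938, 0.1231]
tool_rot: [-3.109, 0.434, -0.001]
contact_force: [-1.6, 1.1, 4.2]
grip_width: 0.0157
```

```bash
python3 st.py
```

```text
grasp jig mm [ 0.94  3.81 58.14] under 20.04 F jig [-1.8  0.6  4.2] [-0.09  0.63 -0.08] tilt [ 8.0e-04  1.9e-03 -1.0e+00] w 0.01567036169382345 16.3
```

Down on the deck (underside at 20.0 mm). Increasing the press.

Request:
servo_tool(
  commands=[
    {"xyz": [0, 0, 0.0006], "rot": [0, 0, 0]},
    {"xyz": [0, 0, 0.001], "rot": [0, 0, 0]},
    {"xyz": [0, 0, 0.001], "rot": [0, 0, 0]},
    {"xyz": [0, 0, 0.001], "rot": [0, 0, 0]},
    {"xyz": [0, 0, 0.001], "rot": [0, 0, 0]},
  ],
)

```text
time_s: 16.8
position: [0.5582, 0.0938, 0.1231]
tool_rot: [-3.108, 0.434, -0.001]
contact_force: [-3.3, 1.2, 12.2]
grip_width: 0.0162
```

```bash
python3 st.py
```

```text
grasp jig mm [ 0.94  3.87 58.11] under 20.01 F jig [-3.5  0.3 12.2] [-0.18  1.04 -0.06] tilt [ 0.0014  0.0031 -1.    ] w 0.016205318135471387 16.8
```

The deck force is about 16 N (12.2 N reading plus about 4 N weight). Checking with the cameras before handing in.

```bash
python3 - <<'E'
from h import *
p,d,s=snap('wrist','w6'); ps,_,_=snap('scene','s6')
a=cv2.resize(p[100:340,120:460,::-1],(480,340),interpolation=cv2.INTER_CUBIC); b=cv2.resize(ps[140:280,300:500,::-1],(486,340),interpolation=cv2.INTER_CUBIC)
cv2.imwrite('pics/c6.png',cv2.resize(np.hstack([a,b[:,:]]),(800,282)))
E
python3 st.py
```

```text
grasp jig mm [ 0.94  3.87 58.11] under 20.01 F jig [-4.7  0.1 12. ] [-0.16  1.   -0.03] tilt [ 0.0014  0.0031 -1.    ] w 0.016259937847624036 16.9
```

View pics/c6.png

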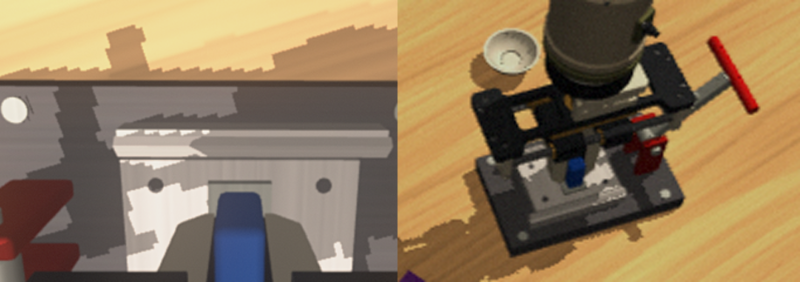

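View pics/w6.png

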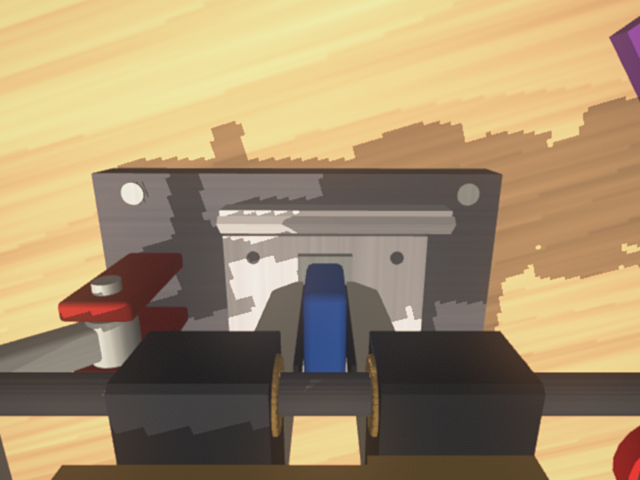

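The plate sits between the rails with its edge at row 236, parallel to the rail. The clamp is open and the force is steady, so I'm handing in.

```bash
python3 - <<'E'
from h import *
print(env.finish_job())
E
python3 st.py
```

```text
the job is handed in; nothing more can be done
None
the job is handed in; nothing more can be done
```

I handed the job in at about 16.9 s with the cover down on the deck, still gripped and pressed. The hand-in reports no verdict, so the figures below are my own last readings.

- **Clamp:** I gripped the cross bar, swung it along its arc to about 2.2 rad and released it. It was still open in the last camera view.
- **Cover:** I took it by the blue handle and lowered it between the rails onto the pin's tip at jig y of about -4 mm. I then slid it in +y until the contact force vanished at about +2 mm, which was the drop onto the pin. The camera had put the pin at about y +4 mm.
- **Final position:** The cover's underside is at 20.0 mm, its x is within about 0.5 mm by estimate, and its y is about +4 mm. In the wrist image its edge runs parallel to the rail.
- **Press and grip:** The tool reads 12 N upward, so with about 4 N of cover weight the press on the deck is about 16 N. The grip opening is 16.2 mm on the 16 mm handle. There was also a sideways reading of 3.5 to 4.7 N along jig x, which I left as it was.
- **Not checked at the end:** The cover hides the blank, so I did not see it after seating; it was in its nest just before. I did not re-measure the bystanders, but no move went near them and the dish looked undisturbed in the last view.

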